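Unlock the stem clamp and hold up the gauge tray

TASK

Free the gauge tray by turning the red cam knob anticlockwise (seen from above) all the way to its stop, then lift the tray straight up out of its clamp with both ring gauges riding on it. Finish while still holding it in the air, still and level, with the foot of its stem at least 5 cm above the top of the clamp block; do not tip the tray and leave the tin, the steel block and the loupe alone.

Things in the scene. Friction and masses are not known exactly. Their poses are not given: they have to be found in the camera images.
- stem_clamp: Fixed clamp. Origin: on the table under the socket axis; z up. Dark base plate 92 mm (x) by 226 mm (y +46 to -180), 10 mm thick; blue block 64 x 64 mm at the origin, top at z 56 mm, with a square 26 mm socket; blue cam housing 48 x 52 mm at y = -130 mm, top at z 40 mm, with the red knob. A steel tongue (12 x 8 mm, z 30 mm) slides along y between them into the stem's groove.
- socket_mouth (a point): Centre of the socket mouth, top of the blue block, 56 mm above the table; axes as the clamp's.
- cam_knob (a joint): Knob angle in rad: 0 = locked, grows anticlockwise seen from above, hard stop at 1.4 = fully free; starts near 0. Stays where it is left; takes about 0.05 N m. The tongue draws back 10 mm per rad and is out of the stem's groove from about 0.8 rad; before that the tray cannot be lifted.
- knob_grip (a point): Grip point of the knob, on its vertical axis, 74 mm above the table; turns with the knob. Red upright bar 42 mm long (this point's x), 12 mm wide (its y), from 48 to 86 mm above the table, on a black 40 mm disc whose top is at 48 mm; pinch the bar across y. At 0 its x is 0.17 rad anticlockwise of the clamp's x.
- gauge_carrier: Loose gauge tray, about 0.45 kg empty. Origin: centre of the foot of its stem, z up; starts 14 mm above the table, axes as the clamp's. Square steel stem 24 mm wide, 42 mm long, in the socket; flange 44 x 44 mm resting on the block; aluminium tray 150 mm (x) by 64 mm (y), floor at z 52 mm, rim top at z 58 mm; orange upright grip in its middle.
- carrier_grip (a point): Grip point of the tray: on the stem axis, 100 mm above the stem's foot. Orange grip 36 mm long (x), 12 mm thick (y), from the tray floor up to 120 mm above the foot; pinch it across y.
- ring_gauge_1: Loose steel ring, 38 mm outside diameter, 12 mm high, about 70 g, lying flat on the tray floor at one end of the tray (about 47 mm from the grip along x). Origin: centre of its underside.
- ring_gauge_2: Loose steel ring, 30 mm outside diameter, 12 mm high, about 50 g, lying flat on the tray floor at the other end. Origin: centre of its underside.
- spring_tin: Bystander: round light tin, 60 mm diameter, 24 mm high, on the table. Origin: centre of its underside.
- setup_block: Bystander: grey steel block 50 x 50 x 25 mm with holes, on the table. Origin: centre of its underside.
- loupe: Bystander: black eye loupe, 34 mm diameter, 30 mm high, on the table. Origin: centre of its underside.

How it is judged (in metres and radians):
On the way, in this order (a step that is already met when the one before it is completed fails the run):
1. the cam knob is turned free while the tray still stands in its clamp (value of joint cam_knob above 1.15 rad and height (world z) of gauge_carrier below 0.03 m), for 0.2 s.
2. the tray is lifted clear of the clamp, level, in the gripper (height (world z) of gauge_carrier above 0.096 m and angle between gauge_carrier's own z axis and vertical below 0.1 rad and contact force between the fingers and gauge_carrier above 1 N), for 0.3 s.
At the end, for the whole second after the job is handed in: The fingers hold the tray, stem foot over 40 mm above the clamp block top (96 mm above the table), tilt under 0.1 rad, slower than 20 mm/s and 0.4 rad/s, clear of the clamp; both rings lie on its floor inside the rim, untouched by the fingers; cam knob above 1.15 rad (all of step 2 and linear speed of gauge_carrier below 0.02 m/s and angular speed of gauge_carrier below 0.4 rad/s and contact force between gauge_carrier and stem_clamp below 0.1 N and value of joint cam_knob above 1.15 rad and contact force between the fingers and ring_gauge_1 below 0.3 N and contact force between the fingers and ring_gauge_2 below 0.3 N and z of ring_gauge_1 in the frame of gauge_carrier between 0.046 and 0.062 m and x of ring_gauge_1 in the frame of gauge_carrier between -0.075 and 0.075 m and y of ring_gauge_1 in the frame of gauge_carrier between -0.032 and 0.032 m and z of ring_gauge_2 in the frame of gauge_carrier between 0.046 and 0.062 m and x of ring_gauge_2 in the frame of gauge_carrier between -0.075 and 0.075 m and y of ring_gauge_2 in the frame of gauge_carrier between -0.032 and 0.032 m); the arm keeps its last pose, push and grip.
It fails at once if the tray is tipped by more than 0.3 rad (angle between gauge_carrier's own z axis and vertical above 0.3 rad).
It fails at once if a bystander (tin, block or loupe) is shifted by more than 20 mm (distance of any of spring_tin, setup_block, loupe from where it was at the start of the episode above 0.02 m).
It also fails if it takes over 48 s, if anything falls off the work surface, if the arm or the gripper's body presses on something with over 40 N, if the wrist force passes 120 N, or if a joint passes its speed limit or range.

ROBOT

A 6-joint arm with a two-finger parallel gripper is mounted at the origin on a cart in front of the work surface, level with it; the furniture and walls round the work are solid. World frame = base frame: x ahead of the robot, y to its left, z up, the work surface at z = 0. Lengths are in m, angles in degrees, forces in N, time in s.
With the tool pointing down it reaches from about 0.425 to 0.95 m from the base axis. Payload 3.5 kg.
Tool frame: the origin (TCP) lies midway between the tips of the shut fingers; the grasp point (between the pads) lies 19 mm behind it; z points along the fingers, y is the line along which they close (so a half turn about z gives the same grasp; the last joint's range is limited). The gripper opens to 85 mm and grips with 20 to 120 N. Pads are 22 mm wide; open, the fingers measure 114 mm over their backs; the gripper's body (76 mm by 85 mm) begins 54 mm behind the grasp point. The pads swing forward as they close: fully open they stand 13 mm farther back than shut.
Start: joints at [58.556, 16.404, 90.338, -0, 73.258, -8.594], TCP at [0.262, 0.622, 0.231] pointing down, gripper open.
Joint ranges: [-158.93, 158.93], [-51.34, 127.21], [12.03, 142.37], [-87.48, 267.48], [13.55, 161.25], [-162.69, 162.69]. Speed limits (degrees/s): [159.86, 159.86, 180, 180, 180, 180].

INTERFACE

Orientations are given as [roll, pitch, yaw] about the fixed x, y, z axes, in that order (R = Rz(yaw) Ry(pitch) Rx(roll)).
In Python, from rig import monitor, snapshot, sign_off gives the robot as it stands.
- The arm moves only by the tool arm_command, never from a script. Its argument "commands" is a list that holds one entry, the list of rows, each a list of 6 numbers: the shift along the tool's x, y, z in m, then the turn, a rotation vector about the tool's x, y, z in degrees. A call has 1 to 20 rows; each row shifts and turns the commanded pose from where the row before left it, along the tool's axes as they then stand; what a row does not reach is not made up. A row lasts 1/8 s, in which the tool goes at most 62.5 mm and 10.7 degrees, less where a joint would pass 70% of its speed; a pose out of reach is approached as far as the arm can. A call is refused whole if a number of a shift passes 0.0625 or a number of a turn 10.7, either way. A call with a gripper value outside its range is refused whole. "grip" is the opening, from 0 (shut) to 1 (fully open), set as the call begins (left out, the last holds). The fingers move at their own pace and stop on an object; "force" is the grip in N (left out, the last holds). Time passes only in rows, so rows that do not move let the fingers close. It gives the time, the measured TCP pose, the force, the opening and the grip force at its end, in the units of the state.
- monitor.state(): the state, without advancing time (a new reading comes with each control period).
- snapshot(name): name is "scene" or "top"; returns a dict with "color" (384x512x3 uint8, blue, green, red), "fx", "fy", "cx", "cy" (pixels), "k1" (the pictures are not rectified: a ray, as slopes to the right and down, at radius r is drawn at 1 + k1 r^2 times it, then the intrinsics apply), "camera_from_world" (4x4, takes a point from world to camera coordinates). Camera axes: x right, y up, looking along -z (the intrinsics and any distortion apply to the point x, -y, -z); pixel columns grow to the right and rows downward; lengths in m; the calibration is good to about 2 mm. A picture is of the moment at which its call begins. There is no depth.
- sign_off(): hands the job in; it is judged then, once.
The state is a dict: "clock": time; "q": joint angles; "joint_velocities": joint speeds; "tau": joint torques, N m; "position": TCP position; "ee_rot": TCP orientation; "contact_force": force on the tool from outside, world axes, zero at the start; "moment": the same for the moment, N m; "opening": finger opening in m; "grasp_force": force on a finger pad.
Only numpy, scipy, OpenCV 4.12 (cv2) and the standard library are available. Lean on these libraries where they do the work, as an engineer would, in place of code of your own. Each camera call takes 0.05 s, during which the arm holds its last target. There are 200 camera calls.

## Working session

There is one attempt and no reset: what is moved stays moved. The work goes in short steps, Python scripts to look and compute and a tool call to move; the robot and the scene stay as the last step left them, time stands still between calls to the robot, and variables do not carry over. Pictures are saved under pics/ and viewed, at most 10 in all, crops included, and the job is handed in when it is done.

Besides the shell and the picture viewer there is one more tool, called after "Call:" by a JSON object that holds its "method" and its "body". arm_command: Moves the arm, as the interface text tells. Its arguments: {"type":"object","properties":{"commands":{"type":"array","items":{"type":"array","items":{"type":"array","items":{"type":"number"}}}},"grip":{"type":"number"},"force":{"type":"number"}},"required":["commands"]}

```bash
mkdir -p pics; cat > h.py <<'E'
import numpy as np,cv2
from rig import monitor,snapshot,sign_off
def ray(s,u,v):
    K=np.array([[s['fx'],0,s['cx']],[0,s['fy'],s['cy']],[0,0,1]])
    x,y=cv2.undistortPoints(np.array([[[u,v]]],float),K,np.array([s['k1'],0,0,0,0]))[0,0]
    M=np.array(s['camera_from_world']);R=M[:3,:3]
    return -R.T@M[:3,3], R.T@np.array([x,-y,-1])
def at(s,u,v,z):
    c,d=ray(s,u,v);return c+d*(z-c[2])/d[2]
def px(s,p):
    M=np.array(s['camera_from_world']);q=M[:3,:3]@np.array(p)+M[:3,3]
    x,y=q[0]/-q[2],-q[1]/-q[2];f=1+s['k1']*(x*x+y*y)
    return np.array([s['cx']+s['fx']*x*f,s['cy']+s['fy']*y*f])
E
python3 - <<'E'
from h import *
import pickle
a={n:snapshot(n) for n in('scene','top')}
pickle.dump(a,open('s0.pkl','wb'))
for n in a:
    s=a[n];c,_=ray(s,256,192);print(n,c.round(3),s['fx'],s['k1']); cv2.imwrite(f'pics/{n}0.png',cv2.resize(s['color'],(800,600),interpolation=cv2.INTER_CUBIC))
print(monitor.state())
E
```

```text
scene [ 0.154 -0.311  0.725] 384.56772288342603 0.043790871634286466
top [0.489 0.1   1.093] 473.551305066953 -0.01974668972677483
{'clock': 0.1, 'q': array([ 5.85564795e+01,  1.64512427e+01,  9.04159748e+01,  8.88165828e-04,
        7.32595920e+01, -8.59365948e+00]), 'joint_velocities': array([ 0.00392209, -0.09852295, -0.19568387,  0.0521231 , -0.11163398,
        0.0312551 ]), 'tau': array([ 1.52685774e-03, -4.07295585e+01, -2.93699294e+01, -1.00184111e-04,
        3.35619654e-03,  1.46043442e-05]), 'position': array([0.26175457, 0.62152019, 0.23003732]), 'ee_rot': array([-1.79874741e+02, -1.97890179e-02,  1.57149861e+02]), 'contact_force': array([-0.33855863, -0.4458632 ,  0.54593173]), 'moment': array([-0.01763304,  0.00778175, -0.05775535]), 'grasp_force': 0.0, 'opening': 0.08562124875025194}
```

View pics/top0.png

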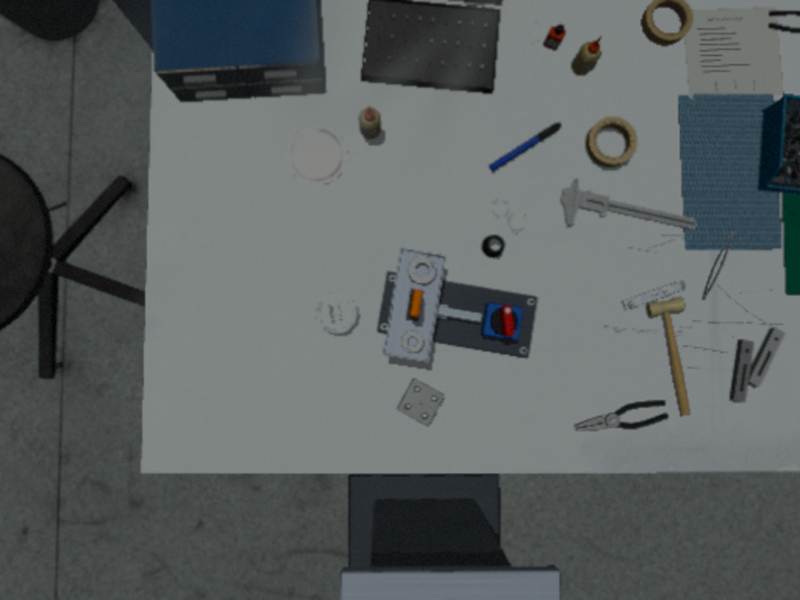

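View pics/scene0.png

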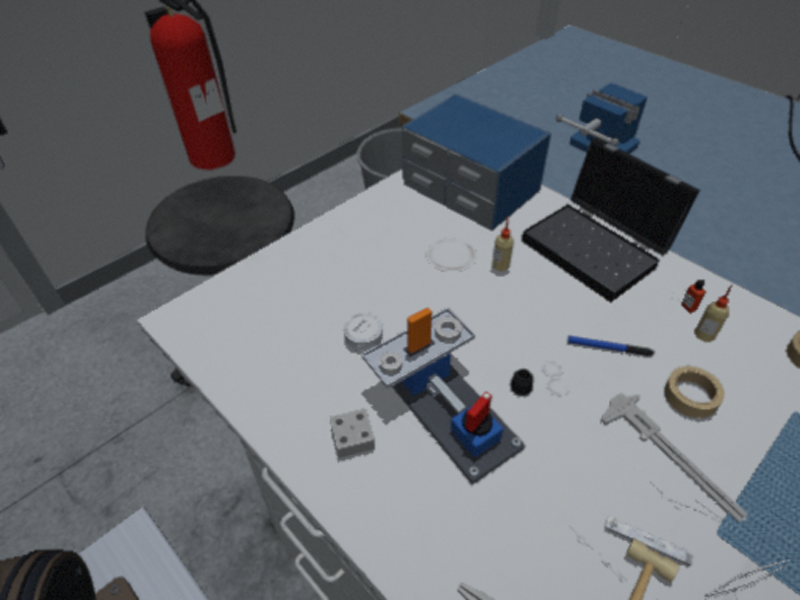

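The top view shows the tray at about (415,307) with its orange grip, the knob at (507,321), the tin at (338,315), the block at (421,402) and the loupe at (493,245), in 800x600 pixels. I'll enlarge both views.

```bash
python3 - <<'E'
from h import *
import pickle
a=pickle.load(open('s0.pkl','rb'))
for n,(x,y,w,h,k) in {'top':(235,150,120,90,6),'scene':(215,180,130,120,5)}.items():
    cv2.imwrite(f'pics/{n}c.png',cv2.convertScaleAbs(cv2.resize(a[n]['color'][y:y+h,x:x+w],None,fx=k,fy=k,interpolation=cv2.INTER_CUBIC),alpha=1.4))
s=a['top'];print(px(s,[.262,.622,.231]))
f=lambda u,v,z:at(s,u*.64,v*.64,z).round(3)
print('grip',f(416,304,.134),'knob',f(507,321,.086),'plate corners',f(536,298,.01),f(528,357,.01),'tin',f(338,315,.024),'blk',f(421,402,.025),'loupe',f(493,245,.03))
E
```

```text
[-49.86265397 342.41818537]
grip [0.531 0.056 0.134] knob [ 0.51  -0.07   0.086] plate corners [ 0.546 -0.126  0.01 ] [ 0.459 -0.114  0.01 ] tin [0.519 0.164 0.024] blk [0.395 0.044 0.025] loupe [ 0.621 -0.06   0.03 ]
```

View pics/topc.png

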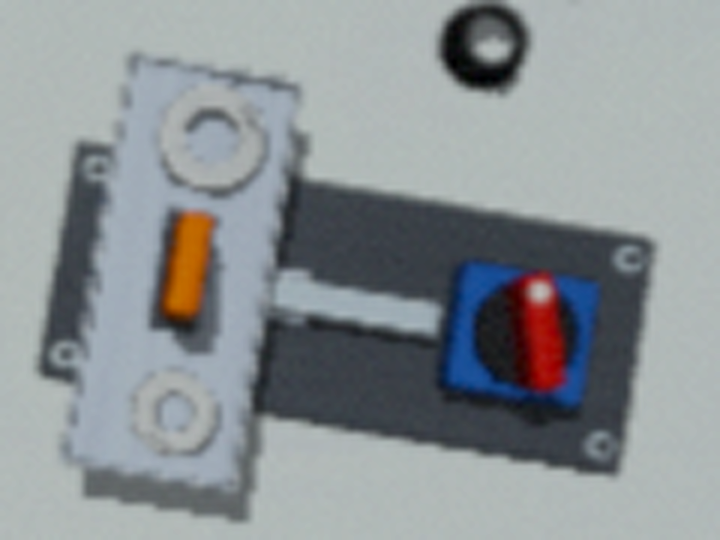

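View pics/scenec.png

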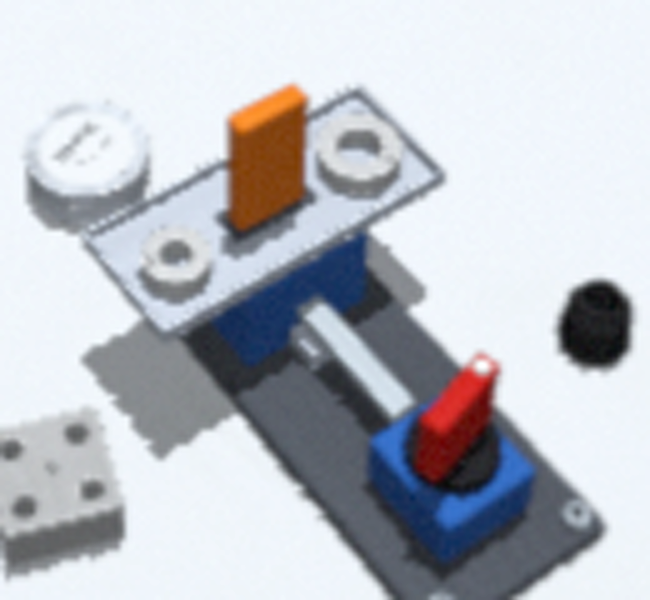

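```bash
python3 - <<'E'
from h import *
import pickle
from scipy.optimize import least_squares
a=pickle.load(open('s0.pkl','rb'))
T=[((46,-180,10),(653,240)),((-46,-180,10),(618,473)),((46,46,10),(80,143)),((-46,46,10),(42,373)),((75,32,72),(133,55)),((75,-32,72),(300,85)),((-75,32,72),(68,460)),((-75,-32,72),(240,487)),((0,0,134),(190,263))]
S=[((75,-32,72),(443,180)),((75,32,72),(358,88)),((-75,32,72),(85,238)),((-75,-32,72),(170,335)),((46,-180,10),(604,528)),((0,0,134),(268,109))]
def W(p,m):
    m=np.array(m)/1000;c,s=np.cos(p[2]),np.sin(p[2])
    return [p[0]+c*m[0]-s*m[1],p[1]+s*m[0]+c*m[1],m[2]]
def res(p):
    r=[px(a['top'],W(p,m))-(235-.4+u[0]/6,150-.4+u[1]/6) for m,u in T]
    r+=[px(a['scene'],W(p,m))-(215-.4+u[0]/5,180-.4+u[1]/5) for m,u in S]
    return np.ravel(r)
o=least_squares(res,[.53,.056,-.14],loss='soft_l1');p=o.x
print(p,np.degrees(p[2]));print(res(p).round(1).reshape(-1,2).tolist())
print('knob',W(p,(0,-130,86)))
t=a['top'];q=lambda u,v,z:at(t,235-.4+u/6,150-.4+v/6,z)
d=q(535,275,.086)-q(548,388,.086);print('bar yaw deg',np.degrees(np.arctan2(d[1],d[0])))
s=a['scene'];q=lambda u,v,z:at(s,215-.4+u/5,180-.4+v/5,z)
d=q(484,366,.086)-q(428,427,.086);print(np.degrees(np.arctan2(d[1],d[0])),q(456,397,.086))
E
```

```text
[ 0.53246344  0.05433808 -0.16478635] -9.441562447865444
[[1.5, -0.0], [1.2, 0.7], [0.2, -0.3], [-0.2, 1.0], [0.2, -0.2], [1.4, -0.3], [-0.6, 0.7], [0.1, 1.2], [0.9, 0.3], [0.7, -2.3], [-0.1, -1.5], [-1.0, -1.6], [-1.4, -0.7], [1.2, -1.1], [-0.1, -1.0]]
knob [np.float64(0.5111380379411992), np.float64(-0.07390087004549836), np.float64(0.086)]
bar yaw deg 6.131125280453236
4.61495075886316 [ 0.50701033 -0.07481871  0.086     ]
```

Call:
{"method": "arm_command", "body": {"commands": [[[-0.0357,-0.0388,0,0,0,0],[-0.0357,-0.0388,0,0,0,0],[-0.0357,-0.0388,0,0,0,0],[-0.0357,-0.0388,0,0,0,0],[-0.0357,-0.0388,0,0,0,0],[-0.0357,-0.0388,0,0,0,0],[-0.0357,-0.0388,0,0,0,0],[-0.0357,-0.0388,0,0,0,0],[-0.0357,-0.0388,0,0,0,0],[-0.0357,-0.0388,0,0,0,0],[-0.0357,-0.0388,0,0,0,0],[-0.0357,-0.0388,0,0,0,0],[-0.0357,-0.0388,0,0,0,0],[-0.0357,-0.0388,0,0,0,0],[0,0,0,0,0,0]]], "grip": 1}}

```text
clock: 1.98
position: [0.5121, -0.0755, 0.2308]
ee_rot: [-180.0, -0.0, 156.9]
contact_force: [-0.0, -0.1, -0.3]
opening: 0.0853
grasp_force: 0.0
```

Call:
{"method": "arm_command", "body": {"commands": [[[0,0,0,0,0,10.27],[0,0,0,0,0,10.27],[0,0,0,0,0,10.27],[0,0,0,0,0,10.27],[0,0,0,0,0,10.27],[0,0,0,0,0,10.27],[0,0,0,0,0,10.27],[0,0,0,0,0,10.27],[0,0,0,0,0,10.27],[0,0,0,0,0,10.27],[0,0,0,0,0,10.27],[0,0,0,0,0,10.27],[0,0,0,0,0,10.27],[0,0,0,0,0,10.27],[0,0,0,0,0,10.27],[0,0,0,0,0,0],[0,0,0,0,0,0]]]}}

```text
clock: 4.1
position: [0.5114, -0.0719, 0.2311]
ee_rot: [-180.0, 0.0, 3.3]
contact_force: [-0.6, 0.3, -0.1]
opening: 0.0848
grasp_force: 0.0
```

Call:
{"method": "arm_command", "body": {"commands": [[[0,0.002,0.025,0,0,0],[0,0,0.025,0,0,0],[0,0,0.025,0,0,0],[0,0,0.025,0,0,0],[0,0,0.025,0,0,0],[0,0,0.025,0,0,0],[0,0,0.022,0,0,0],[0,0,0,0,0,0],[0,0,0,0,0,0]]]}}

```text
clock: 5.22
position: [0.5124, -0.0747, 0.0602]
ee_rot: [180.0, -0.1, 3.1]
contact_force: [-0.3, -0.5, 0.8]
opening: 0.0855
grasp_force: 0.0
```

```bash
python3 - <<'E'
from h import *
s=snapshot('scene')
cv2.imwrite('pics/scene1.png',cv2.convertScaleAbs(cv2.resize(s['color'][150:300,215:375],None,fx=4,fy=4,interpolation=cv2.INTER_CUBIC),alpha=1.4))
E
```

```text
(no output)
```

View pics/scene1.png

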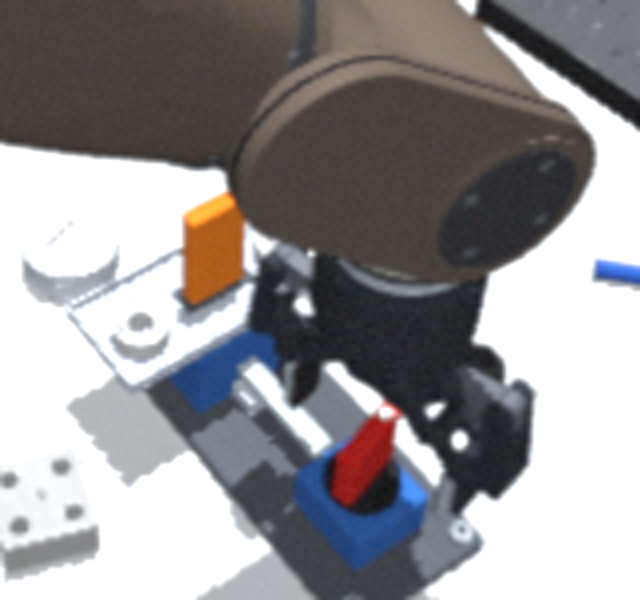

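The fingers straddle the red bar: tips at about (300,400) and (460,510), bar at (370,450). I'll close on it.

Call:
{"method": "arm_command", "body": {"commands": [[[0,0,0.002,0,0,0],[0,0,0,0,0,0],[0,0,0,0,0,0],[0,0,0,0,0,0],[0,0,0,0,0,0],[0,0,0,0,0,0],[0,0,0,0,0,0],[0,0,0,0,0,0]]], "grip": 0, "force": 40}}

```text
clock: 6.28
position: [0.5121, -0.072, 0.0578]
ee_rot: [-179.7, -0.0, 3.0]
contact_force: [0.7, 9.2, 2.9]
opening: 0.0112
grasp_force: 40.7
```

Call:
{"method": "arm_command", "body": {"commands": [[[0,-0.003,0,0,0,0],[0,0,0,0,0,-5.5],[0,0,0,0,0,-5.5],[0,0,0,0,0,-5.5],[0,0,0,0,0,-5.5],[0,0,0,0,0,-5.5],[0,0,0,0,0,-5.5],[0,0,0,0,0,-5.5],[0,0,0,0,0,-5.5],[0,0,0,0,0,0],[0,0,0,0,0,0]]]}}

```text
clock: 7.65
position: [0.512, -0.0713, 0.0578]
ee_rot: [-180.0, -0.0, 47.0]
contact_force: [-1.5, 3.5, 4.2]
opening: 0.0121
grasp_force: 41.0
```

```bash
python3 - <<'E'
from h import *
s=monitor.state();print(s['position'],s['ee_rot'],s['contact_force'],s['moment'],s['q'])
E
```

```text
[ 0.51196385 -0.0713259   0.05776659] [-1.79997958e+02 -4.48901726e-02  4.70131083e+01] [-1.49935582  3.47907792  4.16815365] [0.52376138 0.03829916 0.01867645] [-1.92082487e+01  9.09942804e+00  1.19157089e+02  5.33745265e-02
  5.17272635e+01  2.37455876e+01]
```

Call:
{"method": "arm_command", "body": {"commands": [[[0,0,0,0,0,-5],[0,0,0,0,0,-5],[0,0,0,0,0,-5],[0,0,0,0,0,-5],[0,0,0,0,0,-5],[0,0,0,0,0,-5],[0,0,0,0,0,-3],[0,0,0,0,0,-2],[0,0,0,0,0,0],[0,0,0,0,0,0]]]}}

```text
clock: 8.9
position: [0.5116, -0.0711, 0.0577]
ee_rot: [-180.0, -0.1, 81.8]
contact_force: [-1.0, 3.9, 7.0]
opening: 0.0118
grasp_force: 42.3
```

```bash
python3 - <<'E'
from h import *
s=monitor.state();print(s['position'],s['ee_rot'],s['contact_force'],s['moment'],s['q'])
E
```

```text
[ 0.51159807 -0.07108172  0.05773836] [-1.79961615e+02 -1.21865208e-01  8.17925669e+01] [-0.99772852  3.89823959  6.97202954] [ 0.62760421  0.26688718 -0.66160327] [-19.23041707   9.08736823 119.17485682   0.14287495  51.79883976
 -11.11144204]
```

Call:
{"method": "arm_command", "body": {"commands": [[[0,0,0,0,0,1],[0,0,0,0,0,0],[0,0,0,0,0,0],[0,0,0,0,0,0],[0,0,0,0,0,0],[0,0,0,0,0,0],[0,0,-0.025,0,0,0],[0,0,-0.035,0,0,0],[0,0,-0.035,0,0,0],[0,0,-0.035,0,0,0],[0,0,-0.01,0,0,0],[0,0,0,0,0,0]]], "grip": 1}}

```text
clock: 10.4
position: [0.5117, -0.0716, 0.1973]
ee_rot: [180.0, 0.0, 81.1]
contact_force: [-0.3, -0.2, -0.7]
opening: 0.0853
grasp_force: 0.0
```

Call:
{"method": "arm_command", "body": {"commands": [[[0,0,0,0,0,10.1],[0,0,0,0,0,10.1],[0,0,0,0,0,10.1],[0,0,0,0,0,10.1],[0,0,0,0,0,10.1],[0,0,0,0,0,10.1],[0,0,0,0,0,10.1],[0,0,0,0,0,10.1],[0,0,0,0,0,10.1],[0,0,0,0,0,0],[0,0,0,0,0,0]]]}}

```text
clock: 11.78
position: [0.511, -0.0714, 0.196]
ee_rot: [-180.0, 0.1, -9.7]
contact_force: [0.6, 0.7, 0.5]
opening: 0.0855
grasp_force: 0.0
```

```bash
python3 - <<'E'
from h import *
s=snapshot('top')
cv2.imwrite('pics/top2.png',cv2.convertScaleAbs(cv2.resize(s['color'][130:260,215:375],None,fx=4,fy=4,interpolation=cv2.INTER_CUBIC),alpha=1.4))
s=snapshot('scene')
cv2.imwrite('pics/scene2.png',cv2.convertScaleAbs(cv2.resize(s['color'][150:300,215:375],None,fx=4,fy=4,interpolation=cv2.INTER_CUBIC),alpha=1.4))
E
```

```text
(no output)
```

View pics/scene2.png

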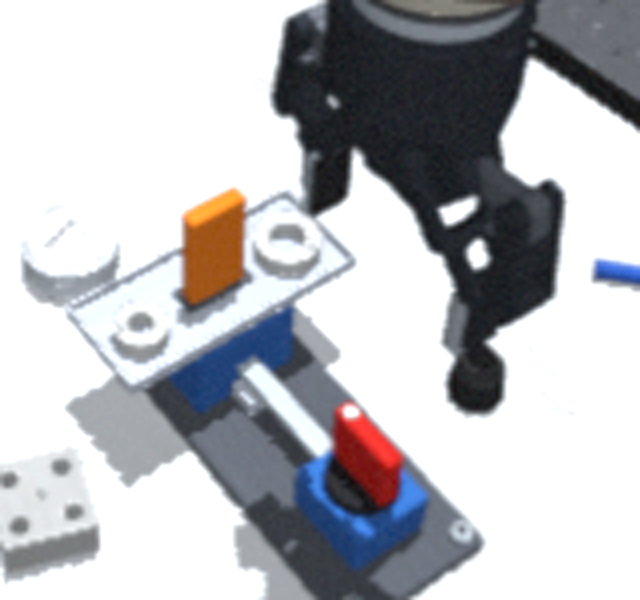

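The knob bar now lies across its earlier direction, at about (370,455), so the cam is free. Next I'll move above the orange grip.

Call:
{"method": "arm_command", "body": {"commands": [[[0,-0.026,0,0,0,0],[0,-0.026,0,0,0,0],[0,-0.026,0,0,0,0],[0,-0.026,0,0,0,0],[0,-0.026,0,0,0,0],[0,0,0,0,0,-0.3],[0,0,0.02,0,0,0],[0,0,0.02,0,0,0],[0,0,0.02,0,0,0],[0,0,0.02,0,0,0],[0,0,0.021,0,0,0],[0,0,0,0,0,0],[0,0,0,0,0,0]]]}}

```text
clock: 13.5
position: [0.5343, 0.0559, 0.0971]
ee_rot: [180.0, -0.1, -9.5]
contact_force: [-0.2, -0.9, 0.7]
opening: 0.0858
grasp_force: 0.0
```

```bash
python3 - <<'E'
from h import *
s=snapshot('scene')
cv2.imwrite('pics/scene3.png',cv2.convertScaleAbs(cv2.resize(s['color'][130:260,205:365],None,fx=4.5,fy=4.5,interpolation=cv2.INTER_CUBIC),alpha=1.4))
E
```

```text
(no output)
```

View pics/scene3.png

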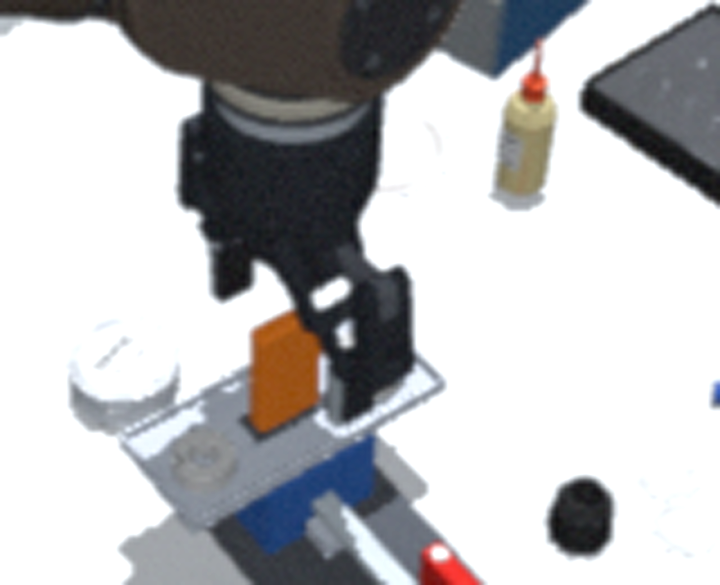

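The fingers straddle the orange grip at about (285,370), with the near fingertip at (345,400) over the tray and clear of the rings. I'll close.

Call:
{"method": "arm_command", "body": {"commands": [[[0,0,0.002,0,0,0],[0,0,0,0,0,0],[0,0,0,0,0,0],[0,0,0,0,0,0],[0,0,0,0,0,0],[0,0,0,0,0,0],[0,0,0,0,0,0],[0,0,0,0,0,0]]], "grip": 0, "force": 70}}

```text
clock: 14.55
position: [0.5339, 0.0563, 0.0946]
ee_rot: [180.0, -0.0, -9.5]
contact_force: [0.1, -1.8, 2.8]
opening: 0.011
grasp_force: 69.1
```

```bash
python3 - <<'E'
from h import *
s=monitor.state();print(s['position'],s['ee_rot'],s['contact_force'],s['moment'],s['opening'])
E
```

```text
[0.53394844 0.05631004 0.09455842] [ 1.79983749e+02 -1.89869816e-02 -9.49410536e+00] [ 0.1064014  -1.75110681  2.76214378] [-0.19306142  0.07486165 -0.03601721] 0.011003088152183774
```

Little side load. I'll lift gently, first 20 mm to check.

Call:
{"method": "arm_command", "body": {"commands": [[[0,0,-0.002,0,0,0],[0,0,-0.003,0,0,0],[0,0,-0.005,0,0,0],[0,0,-0.005,0,0,0],[0,0,-0.005,0,0,0],[0,0,0,0,0,0],[0,0,0,0,0,0]]]}}

```text
clock: 15.42
position: [0.5336, 0.0565, 0.1143]
ee_rot: [180.0, 0.0, -9.5]
contact_force: [-0.2, 0.2, -6.5]
opening: 0.0114
grasp_force: 68.3
```

Call:
{"method": "arm_command", "body": {"commands": [[[0,0,-0.003,0,0,0],[0,0,-0.006,0,0,0],[0,0,-0.008,0,0,0],[0,0,-0.009,0,0,0],[0,0,-0.009,0,0,0],[0,0,-0.009,0,0,0],[0,0,-0.009,0,0,0],[0,0,-0.009,0,0,0],[0,0,-0.009,0,0,0],[0,0,-0.008,0,0,0],[0,0,-0.006,0,0,0],[0,0,-0.004,0,0,0],[0,0,-0.002,0,0,0],[0,0,0,0,0,0],[0,0,0,0,0,0],[0,0,0,0,0,0],[0,0,0,0,0,0],[0,0,0,0,0,0],[0,0,0,0,0,0]]]}}

```text
clock: 17.8
position: [0.5338, 0.0565, 0.2053]
ee_rot: [180.0, -0.0, -9.5]
contact_force: [0.2, 0.2, -5.8]
opening: 0.0111
grasp_force: 68.3
```

```bash
python3 - <<'E'
from h import *
s=snapshot('scene')
cv2.imwrite('pics/scene4.png',cv2.convertScaleAbs(cv2.resize(s['color'][110:280,195:365],None,fx=3.5,fy=3.5,interpolation=cv2.INTER_CUBIC),alpha=1.4))
E
```

```text
(no output)
```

View pics/scene4.png

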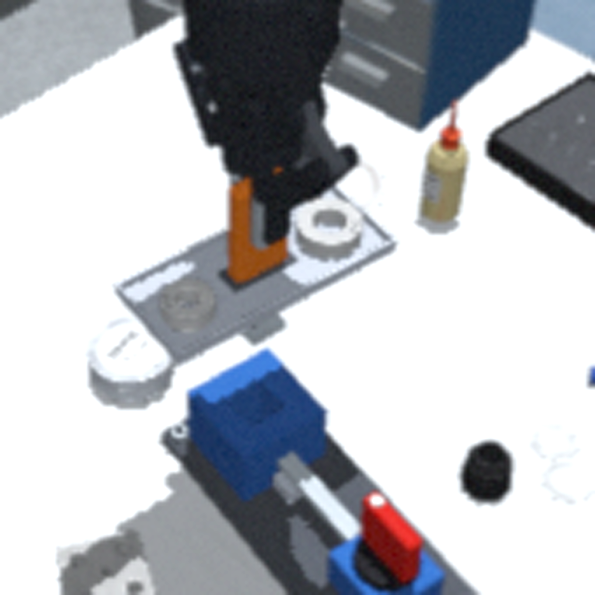

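The tray is held level above the empty socket (265,400), both rings are lying on it at (187,303) and (327,228), and the knob is free. The foot is at about 0.125 m, so I'll hand in.

```bash
python3 -c "
from rig import sign_off
print(sign_off())"
```

```text
the job is handed in; nothing more can be done
None
```

The job is handed in, with no verdict returned: the cam knob is turned to its stop, and the tray is held level and still with its stem foot about 7 cm above the clamp block, both rings on it and the tin, block and loupe left alone.

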